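# Close up the microscope lamp supply

### The job

The white lamp supply box of the microscope stands open. Seat its cover plate (the oblong aluminium plate with a bridge handle and two holes) on the two pins inside the box so that it lies fully down, setting it down gently; then lower the box's hinged lid gently until it is fully closed. Leave everything else on the bench where it is.

Things in the scene. Friction and masses are not known exactly. Their poses are not given: they have to be found in the camera images.
- unit: White open-topped metal box fixed to the bench, 220 (its x) x 190 (its y) x 75 mm high, walls 5 mm. Origin: centre of its underside, z up. Inside, two aluminium rails run along y (24 mm wide, 120 long, centred at x = +-52 mm), tops 35 mm above the underside. A steel pin stands on each: at (x, y) = (+50, -33) and (-50, +33) mm, diameter 10, 16 mm tall, the last 6 mm tapering to 4 mm.
- seat (a point): Where the centre of the cover plate's underside comes when seated: on the box's centre line, 35 mm above its underside; axes those of the box. Seated, the plate's x is parallel to the box's (either way round) and its handle ends 69 mm above the box's underside, below the rim.
- cover: Loose oblong aluminium cover plate, 130 (its x) x 100 (its y) x 6 mm, about 0.25 kg, flat on the bench. Origin: centre of underside, z up. Two through holes, diameter 13, at (x, y) = (+50, -33) and (-50, +33) mm, so it fits the pins equally well turned by 180 degrees. On its middle a bridge handle: bar 18 mm wide in x, 60 long along y, from 20 to 34 mm above the underside, on two posts.
- lid (a joint): Hinge angle of the lid, rad: 0 closed, 1.57 upright, starts at 1.6 to 1.95 (stop at 2.05). Flat panel 220 x 190 x 8 mm, 0.25 kg; when closed its underside is at the rim (75 mm up), its outer face on top (83 mm), its free edge at the box's +y side. Open, it stands up to 265 mm high. The hinge is stiff (0.36 N m): it stays at any angle and must be pushed all the way.
- lid_hinge (a point): Middle of the hinge line, which runs along the box's x at y = -95 mm and 75 mm above its underside; axes those of the box.
- lid_edge (a point): Middle of the lid's free edge, half way through its 8 mm thickness, 190 mm from the hinge line.
- blank: Bystander: square aluminium plate 95 x 95 x 6 mm without holes, with a round knob (24 mm diameter, top at 32 mm) on its middle. Not the cover. Origin: centre of underside.
- bottle: Bystander: white plastic bottle with dark cap, diameter 68, 130 mm tall. Origin: centre of underside.
- tape: Bystander: roll of white tape lying flat, diameter 84, 24 mm high. Origin: centre of underside.
- driver: Bystander: screwdriver with a red handle, about 200 mm long, lying on the bench. Origin: on its underside.
- bell: Bystander: clear round cover with a knob, diameter 110, 72 mm high. Origin: centre of underside.
- dish: Bystander: shallow glass dish, diameter 90, 22 mm high. Origin: centre of underside.
- jar: Bystander: grey jar with white cap, diameter 64, 70 mm tall. Origin: centre of underside.
Mind the look-alikes: they are no part of the job. What is shaped like the cover but black or red is not meant.

How it is judged:
By the outcome, as a careful person would: the job done as asked, in the order asked, and still so for the second after the job is handed in, with the robot touching nothing.
It also fails if it takes over 64 s, if anything falls off the work surface, if the arm or the gripper's body presses on something with over 40 N, if the wrist force passes 120 N, or if a joint passes its speed limit or range.

### The arm

A 6-joint arm with a two-finger parallel gripper is mounted at the origin on the work surface. World frame = base frame: x ahead of the robot, y to its left, z up, the work surface at z = 0. Lengths are in m, angles in rad, forces in N, time in s.
With the tool pointing down it reaches from about 0.375 to 0.9 m from the base axis. Payload 3.1 kg.
Tool frame: the origin (TCP) lies midway between the tips of the shut fingers; the grasp point (between the pads) lies 19 mm behind it; x points along the fingers, z is the direction in which the jaws open and shut, and the axes are right-handed (so a half turn about x gives the same grasp; the last joint's range is limited). The gripper opens to 87 mm and grips with 3 to 60 N. Pads are 19 mm wide; open, the fingers measure 117 mm over their backs; the gripper's body (75 mm by 190 mm) begins 51 mm behind the grasp point.
Start: joints at [-1.472, 0.527, 1.433, -0, 1.181, -0.178], TCP at [0.171, -0.601, 0.223] pointing down, gripper open.
Joint ranges: [-3.08, 3.08], [-0.75, 2.2], [0.22, 2.44], [-1.43, 4.57], [0, 2.65], [-2.85, 2.85]. Speed limits (rad/s): [2.79, 2.79, 3.14, 3.14, 3.14, 3.14].

### API

Orientations are given as a unit quaternion [x, y, z, w].
In Python, from rig import readout, imaging, robot gives the robot as it stands. The module is installed in compiled form; this text tells all that it offers.
- The arm moves only by the tool play_rows, never from a script. Its argument "rows" is text: rows parted by semicolons, each of 7 numbers parted by spaces: the turn, a rotation vector about the tool's x, y, z in rad, then the shift along the tool's x, y, z in mm, then the closure, from 0 (fully open) to 1 (shut). In form: ax ay az tx ty tz gripper; .... A call has 1 to 8 rows; each row shifts and turns the commanded pose from where the row before left it, along the tool's axes as they then stand; what a row does not reach is not made up. A row lasts 1/12 s, in which the tool goes at most 41.7 mm and 7.16 degrees, less where a joint would pass 70% of its speed; a pose out of reach is approached as far as the arm can. A call with a gripper value outside its range is refused whole. The fingers move at their own pace and stop on an object; "squeeze" is the grip in N (left out, the last holds). Time passes only in rows, so rows that do not move let the fingers close. It gives the time, the measured TCP pose, the force and the opening at its end, in the units of the state.
- readout.get_obs(): the state, without advancing time (a new reading comes with each control period).
- imaging.camera(name): name is "side" or "top"; returns the picture (400x640x3 uint8, blue, green, red); there is no depth.
- imaging.camera_info(name): a dict with "K" (3x3 intrinsics, pixels), "k1" (the pictures are not rectified: a ray, as slopes to the right and down, at radius r is drawn at 1 + k1 r^2 times it, then the intrinsics apply), "world_to_cam" (4x4, takes a point from world to camera coordinates). Camera axes: x right, y down, z forward; pixel columns grow to the right and rows downward; lengths in m; the calibration is good to about 2 mm. A picture is of the moment at which its call begins. camera_info takes no time and is no camera call.
- robot.hand_in(): hands the job in, once; it reports no verdict.
The state is a dict: "time": time; "q": joint angles; "joint_velocities": joint speeds; "joint_torque": joint torques, N m; "position": TCP position; "tool_rot": TCP orientation; "ft_force": force on the tool from outside, world axes, zero at the start; "moment": the same for the moment, N m; "grip_width": finger opening in m.
Only numpy, scipy, OpenCV 4.12 (cv2) and the standard library are available. Lean on these libraries where they do the work, as an engineer would, in place of code of your own. Each camera call takes 0.05 s, during which the arm holds its last target. There are 200 camera calls.

## Working session

There is one attempt and no reset: what is moved stays moved. The work goes in short steps, Python scripts to look and compute and a tool call to move; the robot and the scene stay as the last step left them, time stands still between calls to the robot, and variables do not carry over. Pictures are saved under pics/ and viewed, about 8 in all and at most 12, crops included, and the job is handed in when it is done.

Besides the shell and the picture viewer there is one more tool, called after "Call:" by a JSON object that holds its "method" and its "body", one argument or row to a line. play_rows: Moves the arm, as the interface text tells. Its arguments: {"type":"object","properties":{"rows":{"type":"string"},"squeeze":{"type":"number"}},"required":["rows"]}

```bash
mkdir -p pics
python3 - <<'E'
from rig import readout, imaging
import cv2
o=readout.get_obs()
for k,v in o.items(): print(k,v)
for n in("side","top"):
    i=imaging.camera_info(n); print(n,i)
    cv2.imwrite(f"pics/{n}0.png",imaging.camera(n))
E
```

```text
time 0.0
q [-1.47249034e+00  5.28462370e-01  1.43388058e+00  4.29032108e-06
  1.18137624e+00 -1.78521708e-01]
joint_velocities [-0.0007016   0.0007701   0.00068239 -0.00119071 -0.00090725 -0.00164223]
joint_torque [ 1.81688098e-03 -4.40036523e+01 -1.76593798e+01  6.32762862e-02
  5.81744453e-02 -1.70978997e-04]
position [ 0.17076106 -0.60047642  0.22158086]
tool_rot [ 0.42678559  0.56471239 -0.42567864  0.56369467]
ft_force [ 0.89363811  0.43502098 -0.04095683]
moment [ 0.05079288 -0.0228342   0.03038178]
grip_width 0.08728135184303529
side {'K': array([[479.03643241,   0.        , 315.12658063],
       [  0.        , 479.03643241, 199.73072119],
       [  0.        ,   0.        ,   1.        ]]), 'k1': 0.023471006953168422, 'world_to_cam': array([[ 0.8978661 , -0.44025297, -0.00371463, -0.44400508],
       [-0.23771878, -0.47767522, -0.84576366,  0.19111896],
       [ 0.37057557,  0.76026555, -0.53354479,  1.37504111],
       [ 0.        ,  0.        ,  0.        ,  1.        ]])}
top {'K': array([[361.33028953,   0.        , 317.94175206],
       [  0.        , 361.33028953, 195.69598452],
       [  0.        ,   0.        ,   1.        ]]), 'k1': -0.08055926900414816, 'world_to_cam': array([[-0.01848785, -0.99982351,  0.00333807,  0.03230373],
       [-0.98416596,  0.01760947, -0.17637256,  0.51847671],
       [ 0.17628265, -0.00654597, -0.98431782,  1.25744473],
       [ 0.        ,  0.        ,  0.        ,  1.        ]])}
```

View pics/side0.png

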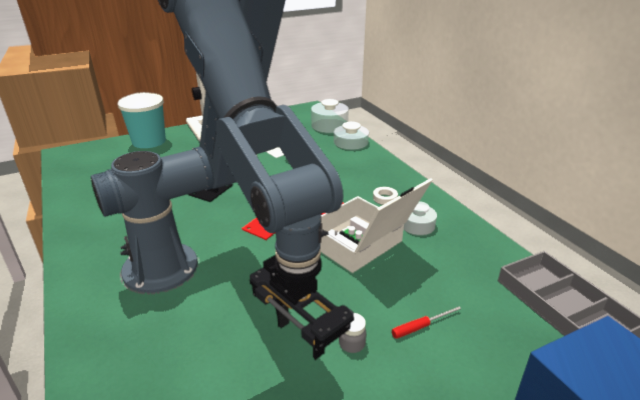

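View pics/top0.png

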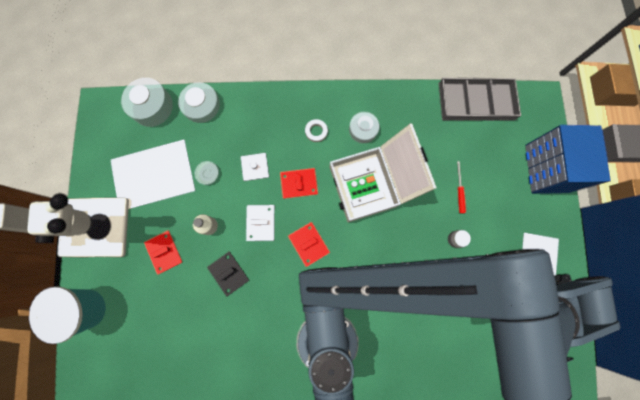

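The top view shows these lookalikes: an aluminium oblong plate with handle at (260,222), the square blank with knob at (254,166), red plates at (298,183), (309,243) and (163,252), and a black plate at (228,273). I choose (260,222). The box is around (383,172), with its lid open to the right (-y side). I'll check both in one crop.

```bash
python3 - <<'E'
import cv2,numpy as np
a=cv2.imread("pics/top0.png")
f=lambda r,c,s:cv2.resize(a[r[0]:r[1],c[0]:c[1]],None,fx=s,fy=s,interpolation=cv2.INTER_CUBIC)
A=f((197,247),(235,285),6); B=f((120,225),(325,440),4)
H=max(A.shape[0],B.shape[0]); p=lambda x:cv2.copyMakeBorder(x,0,H-x.shape[0],0,0,cv2.BORDER_CONSTANT)
cv2.imwrite("pics/crop1.png",np.hstack([p(A),p(B)]))
E
cat > h.py <<'E'
import numpy as np,cv2
from rig import readout,imaging
from scipy.spatial.transform import Rotation as R
I={n:imaging.camera_info(n) for n in("side","top")}
def proj(n,P):
    i=I[n];P=np.atleast_2d(P);c=P@i["world_to_cam"][:3,:3].T+i["world_to_cam"][:3,3]
    s=c[:,:2]/c[:,2:];s=s*(1+i["k1"]*(s**2).sum(1,keepdims=True))
    return s*i["K"][0,0]+i["K"][:2,2]
def unproj(n,uv,z):
    i=I[n];uv=np.atleast_2d(uv);d=(uv-i["K"][:2,2])/i["K"][0,0];s=d.copy()
    for _ in range(20): s=d/(1+i["k1"]*(s**2).sum(1,keepdims=True))
    Rm=i["world_to_cam"][:3,:3];C=-Rm.T@i["world_to_cam"][:3,3]
    r=np.c_[s,np.ones(len(s))]@Rm
    return C+r*((z-C[2])/r[:,2])[:,None]
E
```

```text
(no output)
```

View pics/crop1.png

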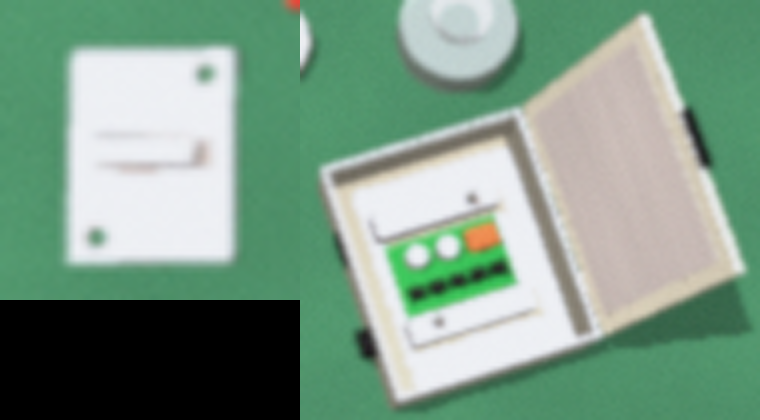

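```bash
cat > fit.py <<'E'
from h import *
from scipy.optimize import least_squares
def c2p(p,off,s): return (np.array(p,float)+.5)/s-.5+np.array(off)
def fit(n,uv,loc,x0):
    loc=np.array(loc,float)/1000
    def res(x):
        c,s=np.cos(x[2]),np.sin(x[2]);P=loc.copy();P[:,:2]=loc[:,:2]@np.array([[c,s],[-s,c]])+x[:2]
        return (proj(n,P)-uv).ravel()
    r=least_squares(res,x0);return r.x,np.abs(r.fun).reshape(-1,2).max(1)
E
python3 - <<'E'
from fit import *
np.set_printoptions(precision=4,suppress=True)
uv=c2p([(70,47),(236,47),(233,263),(66,263),(205,74),(96,237)],(235,197),6)
print("cover",*fit("top",uv,[(65,50,6),(65,-50,6),(-65,-50,6),(-65,50,6),(50,-33,6),(-50,33,6)],[.5,.2,0]))
uv=c2p(np.array([(322,170),(520,110),(600,335),(395,405)])-[300,0],(325,120),4)
b=fit("top",uv,[(110,95,75),(110,-95,75),(-110,-95,75),(-110,95,75)],[.6,-.1,0.3]);print("box",*b)
x=b[0];c,s=np.cos(x[2]),np.sin(x[2])
# lid free-edge corners
for a in np.arange(1.6,2.0,.05):
    L=np.array([(sx*.11,-.095+.19*np.cos(a)-h*np.sin(a),.075+.19*np.sin(a)+h*np.cos(a)) for sx in(1,-1) for h in (0,.008)])
    P=L.copy();P[:,:2]=L[:,:2]@np.array([[c,s],[-s,c]])+x[:2]
    print(round(a,2),((proj("top",P)-[325,120])*4+[300,0]).round(0).tolist())
L=np.array([(.05,-.033,.051),(-.05,.033,.051)]);L[:,:2]=L[:,:2]@np.array([[c,s],[-s,c]])+x[:2];print("pins",((proj("top",L)-[325,120])*4+[300,0]).round(0).tolist())
o=readout.get_obs();print(R.from_quat(o["tool_rot"]).as_matrix().round(3))
E
```

```text
cover [ 0.4304  0.2385 -0.0101] [0.5487 0.3918 0.4142 0.2763 0.1385 0.0782]
box [ 0.557  -0.1432  0.2853] [0.5055 0.1855 0.8076 0.5833]
1.6 [[566.0, 31.0], [575.0, 28.0], [663.0, 296.0], [673.0, 293.0]]
1.65 [[577.0, 28.0], [586.0, 25.0], [675.0, 292.0], [684.0, 289.0]]
1.7 [[588.0, 25.0], [597.0, 23.0], [686.0, 289.0], [695.0, 286.0]]
1.75 [[599.0, 22.0], [608.0, 20.0], [697.0, 286.0], [706.0, 283.0]]
1.8 [[609.0, 20.0], [618.0, 18.0], [707.0, 283.0], [716.0, 280.0]]
1.85 [[619.0, 18.0], [628.0, 16.0], [717.0, 280.0], [726.0, 277.0]]
1.9 [[629.0, 16.0], [637.0, 15.0], [727.0, 277.0], [735.0, 275.0]]
1.95 [[639.0, 15.0], [646.0, 14.0], [737.0, 274.0], [744.0, 272.0]]
pins [[471.0, 196.0], [438.0, 320.0]]
[[-0.     0.962  0.273]
 [ 0.002  0.273 -0.962]
 [-1.     0.    -0.002]]
```

The crop confirms the choice: the plate has a bridge handle and two holes (crop (205,74) and (96,237)), and it is aluminium. The box pins show as dots at crop (472,198) and (438,322), matching the fitted box pose to about 0.5 px. The lid angle is about 1.93 rad. Next I raise the tool and turn it, then carry it over clear of the lid.

Call:
{"method": "play_rows", "body": {
  "rows": "-0.117 0 0 -14 0 0 0;-0.117 0 0 -14 0 0 0;-0.117 0 0 -14 0 0 0;-0.117 0 0 -14 0 0 0;-0.117 0 0 -14 0 0 0;-0.117 0 0 -14 0 0 0;-0.117 0 0 -14 0 0 0;-0.117 0 0 -14 0 0 0",
  "squeeze": 25
}}

```text
time: 0.77
position: [0.1708, -0.6007, 0.3346]
tool_rot: [0.124, 0.696, -0.123, 0.696]
ft_force: [0.7, -0.8, -0.8]
grip_width: 0.0872
```

Call:
{"method": "play_rows", "body": {
  "rows": "-0.116 0 0 0 0 0 0;-0.116 0 0 0 0 0 0;-0.116 0 0 0 0 0 0;0 0 0 0 27 30 0;0 0 0 0 27 30 0;0 0 0 0 27 30 0;0 0 0 0 27 30 0;0 0 0 0 27 30 0"
}}

```text
time: 1.43
position: [0.323, -0.466, 0.334]
tool_rot: [0.004, 0.707, -0.003, 0.707]
ft_force: [0.4, -0.5, 0.0]
grip_width: 0.0872
```

Call:
{"method": "play_rows", "body": {
  "rows": "0 0 0 0 27 30 0;0 0 0 0 27 30 0;0 0 0 0 27 30 0;0 0 0 0 27 30 0;0 0 0 0 41 3 0;0 0 0 0 41 3 0;0 0 0 0 41 3 0;0 0 0 0 41 3 0"
}}

```text
time: 2.1
position: [0.4565, -0.1948, 0.3339]
tool_rot: [0.004, 0.707, -0.003, 0.707]
ft_force: [0.8, 0.2, -0.3]
grip_width: 0.0872
```

Call:
{"method": "play_rows", "body": {
  "rows": "0 0 0 0 41 3 0;0 0 0 0 41 3 0;0 0 0 0 41 3 0;0 0 0 0 41 3 0;0 0 0 0 0 0 0;0 0 0 0 0 0 0"
}}

```text
time: 2.6
position: [0.47, -0.0309, 0.3344]
tool_rot: [0.002, 0.707, -0.002, 0.707]
ft_force: [-0.7, -0.6, -0.5]
grip_width: 0.0869
```

Call:
{"method": "play_rows", "body": {
  "rows": "0 0 0 0 38.5 -5.7 0;0 0 0 0 38.5 -5.7 0;0 0 0 0 38.5 -5.7 0;0 0 0 0 38.5 -5.7 0;0 0 0 0 38.5 -5.7 0;0 0 0 0 38.5 -5.7 0;0 0 0 0 38.5 -5.7 0;0 0 0 30 0 0 0"
}}

```text
time: 3.27
position: [0.4369, 0.2425, 0.3091]
tool_rot: [0.005, 0.703, 0.0, 0.712]
ft_force: [0.7, -0.4, 0.2]
grip_width: 0.0873
```

Call:
{"method": "play_rows", "body": {
  "rows": "0 0 0 40 0 0 0;0 0 0 40 0 0 0;0 0 0 40 0 0 0;0 0 0 40 0 0 0;0 0 0 40 0 0 0;0 0 0 30 0 0 0;0 0 0 15 0 0 0;0 0 0 0 0 0 0"
}}

```text
time: 3.93
position: [0.4319, 0.2345, 0.0559]
tool_rot: [0.003, 0.71, -0.005, 0.704]
ft_force: [0.0, 0.1, 0.1]
grip_width: 0.0869
```

Run:
```python
from h import *
a=imaging.camera("side");b=imaging.camera("top");cv2.imwrite("pics/side1.png",a);cv2.imwrite("pics/top1.png",b)
o=readout.get_obs();print(o["position"],R.from_quat(o["tool_rot"]).as_matrix().round(4).tolist())
u,v=proj("side",[.43,.2385,.02])[0];print(u,v)
x,y=int(u)-45,int(v)-35
f=lambda im,x,y,w,h,s:cv2.resize(im[y:y+h,x:x+w],None,fx=s,fy=s,interpolation=cv2.INTER_CUBIC)
A=f(a,x,y,90,70,4);B=f(a,310,170,110,100,4)
H=max(A.shape[0],B.shape[0]);p=lambda x:cv2.copyMakeBorder(x,0,H-x.shape[0],0,0,cv2.BORDER_CONSTANT)
print(x,y);cv2.imwrite("pics/crop2.png",np.hstack([p(A),p(B)]))
```

```text
[0.43403477 0.23562711 0.0590821 ] [[-0.001, 0.0118, 0.9999], [-0.0005, 0.9999, -0.0118], [-1.0, -0.0005, -0.001]]
269.3215279653021 187.9445955238266
224 152
```

View pics/crop2.png

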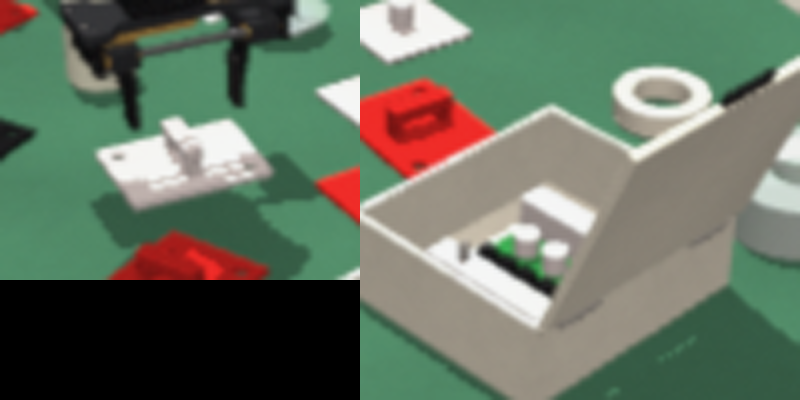

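Run:
```python
from fit import *
np.set_printoptions(precision=4,suppress=True)
uv=c2p([(97,153),(237,120),(272,168),(133,203),(118,157)],(224,152),4)
print("cover side",*fit("side",uv,[(-65,50,6),(65,50,6),(65,-50,6),(-65,-50,6),(-50,33,6)],[.43,.24,0]))
uv=c2p(np.array([(362,212),(552,107),(540,325),(463,243)])-[360,0],(310,170),4)
print("box side",*fit("side",uv,[(-110,95,75),(110,95,75),(-110,-95,75),(-50,33,51)],[.557,-.143,.285]))
```

```text
cover side [ 0.4297  0.235  -0.031 ] [0.7374 1.0373 0.8361 0.3597 0.4187]
box side [ 0.5609 -0.1467  0.2983] [2.1461 0.5863 0.6785 1.4373]
```

The side view shows the cover at crop (185,165), lying between and below the open fingers (tips at (133,125) and (237,105)). It agrees with the top-view fit to about 3 mm. The box's near pin is at crop (463,245). I go down and grip.

Call:
{"method": "play_rows", "body": {
  "rows": "0 0 0 15 1.5 -4 0;0 0 0 15 0 0 0;0 0 0 12 0 0 0;0 0 0 6 0 0 0;0 0 0 0 0 0 0.5;0 0 0 0 0 0 1;0 0 0 0 0 0 1;0 0 0 0 0 0 1",
  "squeeze": 30
}}

```text
time: 4.7
position: [0.4302, 0.2385, 0.0126]
tool_rot: [0.004, 0.706, -0.003, 0.708]
ft_force: [-0.3, 0.1, -0.3]
grip_width: 0.0681
```

Call:
{"method": "play_rows", "body": {
  "rows": "0 0 0 0 0 0 1;0 0 0 0 0 0 1;0 0 0 0 0 0 1;0 0 0 0 0 0 1;0 0 0 0 0 0 1;0 0 0 0 0 0 1"
}}

```text
time: 5.2
position: [0.4293, 0.2383, 0.0115]
tool_rot: [0.004, 0.707, -0.004, 0.707]
ft_force: [0.0, 0.2, -0.3]
grip_width: 0.0285
```

Call:
{"method": "play_rows", "body": {
  "rows": "0 0 0 0 0 0 1;0 0 0 0 0 0 1;0 0 0 0 0 0 1;0 0 0 0 0 0 1;0 0 0 -10 0 0 1;0 0 0 -30 0 0 1;0 0 0 -40 0 0 1;0 0 0 -40 0 0 1"
}}

```text
time: 5.87
position: [0.4277, 0.2378, 0.1322]
tool_rot: [0.003, 0.709, -0.004, 0.706]
ft_force: [0.9, 0.0, -3.2]
grip_width: 0.0176
```

Call:
{"method": "play_rows", "body": {
  "rows": "0 0 0 -40 0 0 1;0 0 0 -40 0 0 1;0 0 0 0 0 0 1;0 0 0 0 0 0 1;0 0 0 0 0 0 1"
}}

```text
time: 6.28
position: [0.4278, 0.2379, 0.211]
tool_rot: [0.003, 0.708, -0.004, 0.706]
ft_force: [-0.3, -0.1, -3.9]
grip_width: 0.0175
```

Run:
```python
from h import *
o=readout.get_obs();p=o["position"];print(p,R.from_quat(o["tool_rot"]).as_matrix().round(4).tolist(),o["ft_force"],o["moment"],o["grip_width"])
a=imaging.camera("side");b=imaging.camera("top");cv2.imwrite("pics/side2.png",a);cv2.imwrite("pics/top2.png",b)
f=lambda im,x,y,w,h,s:cv2.resize(im[y:y+h,x:x+w],None,fx=s,fy=s,interpolation=cv2.INTER_CUBIC)
P=p-[0,0,.04];u=proj("side",P)[0].astype(int);w=proj("top",P)[0].astype(int);print(u,w)
cv2.imwrite("pics/crop3.png",np.hstack([f(a,u[0]-45,u[1]-45,90,90,4),f(b,w[0]-45,w[1]-45,90,90,4)]))
```

```text
[0.42782881 0.23786608 0.21104601] [[-0.0021, 0.01, 0.9999], [-0.0006, 1.0, -0.01], [-1.0, -0.0007, -0.0021]] [-0.25654065 -0.07662681 -3.85972518] [-0.08777148 -0.07891883  0.04441006] 0.017514557261120667
[266 149] [252 217]
```

View pics/crop3.png

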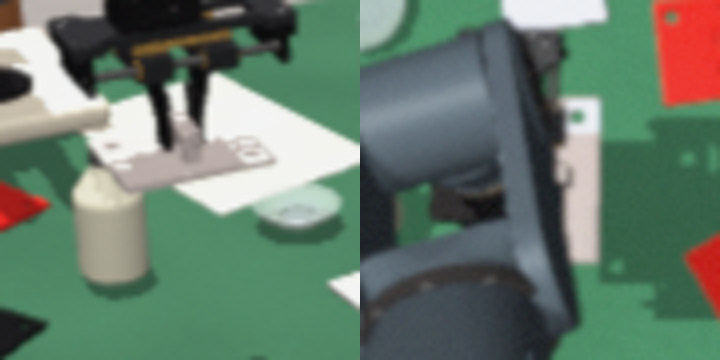

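Run:
```python
from fit import *
np.set_printoptions(precision=4,suppress=True)
off=(207,172)
uv=c2p(np.array([(577-360,117),(600-360,98),(600-360,263)]),off,4)
print(unproj("top",uv,.2055)-[.4278,.2379,0])
uv=c2p([(182-70,146),(274,161),(130,190)],(266-45,149-45),4)
print(unproj("side",uv,.2055)-[.4278,.2379,0])
# refined box: subpixel edge localisation of pins and rim in top0
from scipy import ndimage
a=cv2.cvtColor(cv2.imread("pics/top0.png"),cv2.COLOR_BGR2GRAY).astype(float)
for c in [(472-300,198),(438-300,322)]:
    u=c2p(c,(325,120),4);x,y=np.round(u).astype(int);w=a[y-4:y+5,x-4:x+5];print(u,w.astype(int).tolist())
    d=np.clip(w.max()-25-w,0,None);d[:2]=d[-2:]=0;d[:,:2]=d[:,-2:]=0
    yy,xx=np.mgrid[y-4:y+5,x-4:x+5];uu=[(d*xx).sum()/d.sum(),(d*yy).sum()/d.sum()];print(uu,unproj("top",uu,.049))
```

```text
[[ 0.0492 -0.0336  0.2055]
 [ 0.0641 -0.0517  0.2055]
 [-0.0659 -0.0524  0.2055]]
[[-0.0501  0.0289  0.2055]
 [ 0.06   -0.0582  0.2055]
 [-0.0648 -0.0558  0.2055]]
[367.625 169.125] [[239, 240, 239, 239, 240, 239, 239, 240, 239], [239, 239, 238, 237, 236, 237, 240, 240, 240], [238, 238, 234, 226, 224, 232, 238, 239, 239], [239, 235, 219, 195, 193, 221, 235, 238, 239], [239, 233, 203, 159, 160, 201, 230, 238, 238], [239, 234, 210, 171, 166, 198, 223, 230, 228], [239, 237, 227, 214, 204, 200, 201, 194, 185], [234, 231, 220, 202, 186, 169, 164, 163, 167], [202, 188, 176, 166, 163, 162, 174, 180, 182]]
[np.float64(367.7582089552239), np.float64(169.46268656716418)] [[ 0.6126 -0.161   0.049 ]]
[359.125 200.125] [[144, 145, 149, 153, 159, 166, 180, 198, 213], [157, 169, 178, 185, 194, 210, 223, 230, 234], [193, 211, 221, 219, 214, 222, 233, 238, 239], [228, 234, 229, 215, 193, 198, 225, 237, 239], [238, 236, 227, 196, 166, 174, 218, 236, 239], [239, 238, 232, 211, 186, 193, 222, 237, 239], [239, 240, 238, 232, 226, 227, 232, 234, 232], [239, 238, 239, 235, 231, 229, 223, 212, 201], [235, 233, 229, 219, 206, 197, 194, 194, 198]]
[np.float64(359.27941176470586), np.float64(200.0686274509804)] [[ 0.4998 -0.1255  0.049 ]]
```

The cover is held level in the jaws (opening 17.5 mm). Its hole at top crop (577,117) puts the cover centre within about 1 mm of the TCP. Next I turn it to the box yaw (0.287) and carry it over.

Call:
{"method": "play_rows", "body": {
  "rows": "-0.098 0 0 0 0 0 1;-0.098 0 0 0 0 0 1;-0.098 0 0 0 0 0 1;0 0 0 0 -20 1 1;0 0 0 0 -36 1.7 1;0 0 0 0 -36 1.7 1;0 0 0 0 -36 1.7 1;0 0 0 0 -36 1.7 1"
}}

```text
time: 7.05
position: [0.4815, 0.0817, 0.2093]
tool_rot: [-0.1, 0.702, 0.101, 0.698]
ft_force: [-0.0, 0.3, -3.3]
grip_width: 0.018
```

Call:
{"method": "play_rows", "body": {
  "rows": "0 0 0 0 -36 1.7 1;0 0 0 0 -36 1.7 1;0 0 0 0 -36 1.7 1;0 0 0 0 -36 1.7 1;0 0 0 0 -36 1.7 1;0 0 0 0 -36 1.7 1;0 0 0 0 -20 1 1;0 0 0 0 0 0 1"
}}

```text
time: 7.72
position: [0.5608, -0.1453, 0.209]
tool_rot: [-0.099, 0.701, 0.098, 0.7]
ft_force: [0.9, 0.2, -3.5]
grip_width: 0.0178
```

```bash
cat > st.py <<'E'
from h import *
import sys
np.set_printoptions(precision=4,suppress=True)
o=readout.get_obs();p=o["position"];M=R.from_quat(o["tool_rot"]).as_matrix()
t=np.array(eval(sys.argv[1]));print(o["time"],p,"heading",np.arctan2(M[1,2],M[0,2]),"xaxis",M[:,0],"shift mm",(M.T@(t-p))*1000,o["ft_force"],o["moment"],o["grip_width"])
E
python3 st.py "[.5574,-.1423,.15]"
```

```text
7.7167 [ 0.5608 -0.1453  0.209 ] heading 0.2795499860231295 xaxis [-0.0012 -0.0014 -1.    ] shift mm [58.974   3.8983 -2.3148] [ 0.9059  0.1613 -3.5468] [ 0.0245 -0.162   0.0065] 0.017750186232889494
```

Call:
{"method": "play_rows", "body": {
  "rows": "-0.006 0 0 0 1 -1 1;0 0 0 20 0 0 1;0 0 0 30 0 0 1;0 0 0 30 0 0 1;0 0 0 8 0 0 1;0 0 0 0 0 0 1;0 0 0 0 0 0 1;0 0 0 0 0 0 1"
}}

```text
time: 8.38
position: [0.5594, -0.1396, 0.1248]
tool_rot: [-0.103, 0.699, 0.102, 0.7]
ft_force: [0.1, 0.3, -3.4]
grip_width: 0.0176
```

```bash
python3 st.py "[.5574,-.1423,.12]"
python3 - <<'E'
from h import *
o=readout.get_obs();p=o["position"]
a=imaging.camera("side");b=imaging.camera("top");cv2.imwrite("pics/side3.png",a);cv2.imwrite("pics/top3.png",b)
f=lambda im,x,y,w,h,s:cv2.resize(im[y:y+h,x:x+w],None,fx=s,fy=s,interpolation=cv2.INTER_CUBIC)
cv2.imwrite("pics/crop4.png",np.hstack([f(a,310,160,110,110,3.6),f(b,325,115,110,110,3.6)]))
E
```

```text
8.3833 [ 0.5594 -0.1396  0.1248] heading 0.29071363979783976 xaxis [ 0.0021 -0.0009 -1.    ] shift mm [ 4.8146 -1.9731 -2.6939] [ 0.1456  0.346  -3.3696] [ 0.0231 -0.1387  0.0285] 0.01755306478515031
```

View pics/crop4.png

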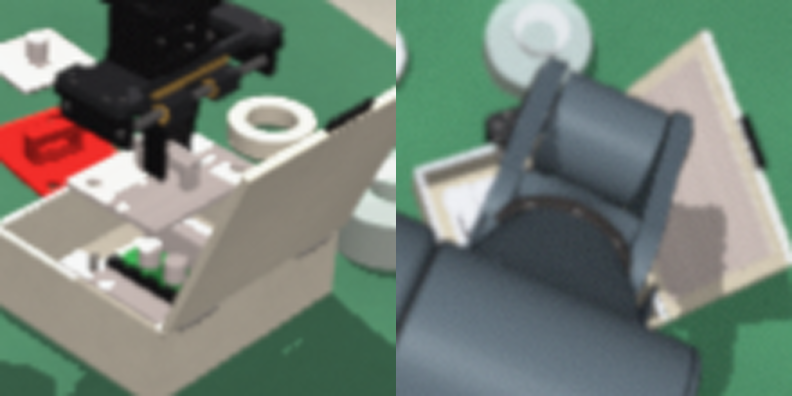

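Run:
```python
from fit import *
np.set_printoptions(precision=4,suppress=True)
off=(310,160)
a=cv2.cvtColor(cv2.imread("pics/side3.png"),cv2.COLOR_BGR2GRAY)
def cen(c,r,lo):
    x,y=np.round(c2p(c,off,3.6)).astype(int);w=a[y-r:y+r+1,x-r:x+r+1].astype(float);print(w.astype(int))
    d=np.clip(lo-w,0,None);yy,xx=np.mgrid[y-r:y+r+1,x-r:x+r+1];return np.array([(d*xx).sum(),(d*yy).sum()])/d.sum()
h=cen((94,183),3,205);q=cen((95,262),4,190)
c,s=np.cos(.29),np.sin(.29);tp=np.array([.5594,-.1396])
rot=lambda x,y:np.array([c*x-s*y,s*x+c*y])
print(h,unproj("side",h,.1163)[0,:2]-tp-rot(-.05,.033))
print(q,unproj("side",q,.043)[0,:2],"box by side",unproj("side",q,.043)[0,:2]-rot(-.05,.033))
```

```text
[[206 234 241 246 247 247 247]
 [241 244 245 245 246 246 246]
 [243 231 221 225 234 242 246]
 [234 191 173 178 197 229 246]
 [237 212 188 194 212 233 246]
 [234 238 237 238 240 243 246]
 [189 218 236 243 246 246 247]]
[[165 175 185 190 194 194 194 195 195]
 [214 206 196 192 192 192 194 194 194]
 [242 234 208 169 161 174 194 192 178]
 [247 240 204 145 136 164 198 175 115]
 [247 240 200 134 132 184 217 147  61]
 [247 240 198 130 129 193 223 139  57]
 [247 241 201 132 130 192 225 168 115]
 [240 243 227 173 165 189 204 184 170]
 [216 233 239 221 188 187 189 188 186]]
[335.064 210.608] [-0.0016  0.0006]
[337.5037 232.3566] [ 0.5047 -0.1323] box by side [ 0.562  -0.1496]
```

```bash
python3 - <<'E'
from fit import *
np.set_printoptions(precision=4,suppress=True)
c,s=np.cos(.288),np.sin(.288)
rot=lambda x,y:np.array([c*x-s*y,s*x+c*y])
for q in [(335.5,232.7),(335.5,232.4),(335.6,233)]:
    print(unproj("side",q,.043)[0,:2]-rot(-.05,.033))
E
python3 st.py "[.5576,-.1435,.075]"
```

```text
[ 0.5558 -0.1486]
[ 0.5565 -0.1472]
[ 0.5553 -0.15  ]
8.4833 [ 0.5596 -0.14    0.1253] heading 0.2904912027882905 xaxis [ 0.0032 -0.0015 -1.    ] shift mm [50.3185 -2.7099 -3.0718] [-0.241  -0.4344 -3.6142] [ 0.0152 -0.1116 -0.0081] 0.018086829661330888
```

Call:
{"method": "play_rows", "body": {
  "rows": "0.002 0 0 15 -2.6 -2.8 1;0 0 0 20 0 0 1;0 0 0 12 0 0 1;0 0 0 5 0 0 1;0 0 0 3 0 0 1;0 0 0 0 0 0 1;0 0 0 0 0 0 1;0 0 0 0 0 0 1"
}}

```text
time: 9.15
position: [0.5573, -0.1433, 0.0696]
tool_rot: [-0.102, 0.699, 0.101, 0.7]
ft_force: [0.8, -0.7, -3.6]
grip_width: 0.0176
```

```bash
python3 st.py "[.5576,-.1432,.0465]"
```

```text
9.15 [ 0.5573 -0.1433  0.0696] heading 0.28809837349450124 xaxis [ 0.002 -0.001 -1.   ] shift mm [23.1282  0.0867  0.2884] [ 0.7727 -0.7368 -3.5942] [-0.1016 -0.1329  0.0301] 0.017632747498676354
```

Call:
{"method": "play_rows", "body": {
  "rows": "0 0 0 3 0 0 1;0 0 0 2 0 0 1;0 0 0 2 0 0 1;0 0 0 2 0 0 1;0 0 0 2 0 0 1;0 0 0 0 0 0 1"
}}

```text
time: 9.65
position: [0.5565, -0.143, 0.0571]
tool_rot: [-0.101, 0.7, 0.101, 0.7]
ft_force: [0.1, -0.2, -2.9]
grip_width: 0.0175
```

Call:
{"method": "play_rows", "body": {
  "rows": "0 0 0 2 0 0 1;0 0 0 2 0 0 1;0 0 0 1.5 0 0 1;0 0 0 1.5 0 0 1;0 0 0 1 0 0 1;0 0 0 0 0 0 1"
}}

```text
time: 10.15
position: [0.5569, -0.1432, 0.0494]
tool_rot: [-0.102, 0.7, 0.101, 0.7]
ft_force: [2.1, -0.5, -2.9]
grip_width: 0.0178
```

```bash
python3 st.py "[.5576,-.1432,.0465]"
```

```text
10.15 [ 0.5569 -0.1432  0.0494] heading 0.28791067296265455 xaxis [ 0.0008 -0.0004 -1.    ] shift mm [ 2.9295 -0.1874  0.7229] [ 2.1056 -0.5138 -2.9416] [-0.1788 -0.3445 -0.0358] 0.017813012251719246
```

Call:
{"method": "play_rows", "body": {
  "rows": "0 0 0 0.5 0 0.7 1;0 0 0 1 0 0 1;0 0 0 0.8 0 0 1;0 0 0 0.7 0 0 1;0 0 0 0 0 0 1;0 0 0 0 0 0 1"
}}

```text
time: 10.65
position: [0.5573, -0.1428, 0.0465]
tool_rot: [-0.102, 0.7, 0.101, 0.7]
ft_force: [1.4, -0.8, -3.1]
grip_width: 0.0178
```

Call:
{"method": "play_rows", "body": {
  "rows": "0 0 0 0.5 0 0 1;0 0 0 0.5 0 0 1;0 0 0 0.5 0 0 1;0 0 0 0 0 0 1"
}}

```text
time: 10.98
position: [0.5573, -0.1429, 0.0465]
tool_rot: [-0.102, 0.7, 0.101, 0.7]
ft_force: [-0.3, 0.3, 7.0]
grip_width: 0.0178
```

Call:
{"method": "play_rows", "body": {
  "rows": "0 0 0 -0.5 0 0 0.8;0 0 0 0 0 0 0.6;0 0 0 0 0 0 0.4;0 0 0 0 0 0 0.4;0 0 0 0 0 0 0.4;0 0 0 -10 0 0 0.4;0 0 0 -30 0 0 0.4;0 0 0 -40 0 0 0.4"
}}

```text
time: 11.65
position: [0.5547, -0.1417, 0.1239]
tool_rot: [-0.1, 0.702, 0.103, 0.697]
ft_force: [0.2, -0.4, -0.8]
grip_width: 0.0502
```

Call:
{"method": "play_rows", "body": {
  "rows": "0 0 0 -40 0 0 0.4;0 0 0 -40 0 0 0.6;0 0 0 -40 0 0 0.8;0 0 0 -40 0 0 1;0 0 0 0 0 0 1;0 0 0 0 0 0 1"
}}

```text
time: 12.15
position: [0.5585, -0.1433, 0.2893]
tool_rot: [-0.103, 0.698, 0.1, 0.702]
ft_force: [-0.1, -0.4, 0.2]
grip_width: 0.0264
```

```bash
python3 st.py "[.5576,-.1432,.3]"
python3 - <<'E'
from h import *
a=imaging.camera("side");b=imaging.camera("top");cv2.imwrite("pics/side4.png",a);cv2.imwrite("pics/top4.png",b)
f=lambda im,x,y,w,h,s:cv2.resize(im[y:y+h,x:x+w],None,fx=s,fy=s,interpolation=cv2.INTER_CUBIC)
cv2.imwrite("pics/crop5.png",np.hstack([f(a,310,160,110,110,3.6),f(b,325,115,110,110,3.6)]))
E
```

```text
12.15 [ 0.5585 -0.1433  0.2893] heading 0.28819613086007867 xaxis [ 0.0067 -0.0032 -1.    ] shift mm [-10.7429   0.3041  -0.7734] [-0.0913 -0.3789  0.2114] [ 0.0251 -0.0981 -0.028 ] 0.026438619438317445
```

View pics/crop5.png

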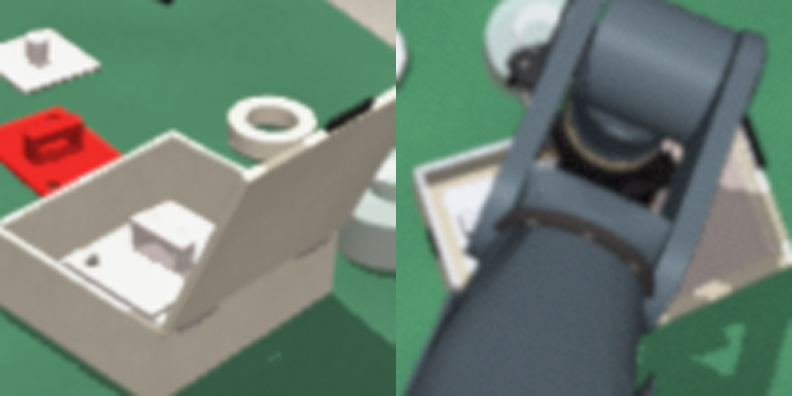

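The side view shows the plate flat inside the box, the handle upright and the pin visible through its hole at crop (95,260). The contact height of 46.5 mm is exactly the seated height. Next I plan the lid path.

Run:
```python
import numpy as np
A=list(np.arange(1.57,.30,-.0635))+list(np.arange(.30,-.001,-.03))
f=lambda a:np.array([-95+155*np.cos(a)-8*np.sin(a)-9.5,75+155*np.sin(a)+8*np.cos(a)])
P=[np.array([-112.5,230.])]+[f(a) for a in A[1:]]
for a,p,q in zip(A[1:],P,P[1:]): print(round(a,2),"tx %.1f ty %.1f"%(p[1]-q[1],q[0]-p[0]),q.round(0))
```

```text
1.51 tx -0.2 ty 10.0 [-103.  230.]
1.44 tx 0.4 ty 9.8 [-93. 230.]
1.38 tx 1.1 ty 9.8 [-83. 229.]
1.32 tx 1.7 ty 9.7 [-73. 227.]
1.25 tx 2.3 ty 9.6 [-64. 225.]
1.19 tx 2.9 ty 9.4 [-54. 222.]
1.13 tx 3.5 ty 9.2 [-45. 218.]
1.06 tx 4.1 ty 9.0 [-36. 214.]
1.0 tx 4.6 ty 8.7 [-27. 210.]
0.93 tx 5.2 ty 8.4 [-19. 204.]
0.87 tx 5.7 ty 8.0 [-11. 199.]
0.81 tx 6.2 ty 7.7 [ -3. 193.]
0.74 tx 6.7 ty 7.3 [  4. 186.]
0.68 tx 7.1 ty 6.8 [ 11. 179.]
0.62 tx 7.5 ty 6.4 [ 17. 171.]
0.55 tx 7.9 ty 5.9 [ 23. 163.]
0.49 tx 8.3 ty 5.3 [ 28. 155.]
0.43 tx 8.6 ty 4.8 [ 33. 146.]
0.36 tx 8.9 ty 4.3 [ 38. 138.]
0.3 tx 9.1 ty 3.7 [ 41. 128.]
0.27 tx 4.4 ty 1.5 [ 43. 124.]
0.24 tx 4.4 ty 1.4 [ 44. 120.]
0.21 tx 4.5 ty 1.3 [ 45. 115.]
0.18 tx 4.5 ty 1.1 [ 47. 111.]
0.15 tx 4.5 ty 1.0 [ 48. 106.]
0.12 tx 4.6 ty 0.9 [ 48. 101.]
0.09 tx 4.6 ty 0.7 [49. 97.]
0.06 tx 4.6 ty 0.6 [50. 92.]
0.03 tx 4.6 ty 0.4 [50. 88.]
0.0 tx 4.6 ty 0.3 [50. 83.]
```

Call:
{"method": "play_rows", "body": {
  "rows": "0 0 0 -35 0 0 1;0 0 0 0 -25 0 1;0 0 0 0 -36 0 1;0 0 0 0 -36 0 1;0 0 0 0 -36 0 1;0 0 0 0 -36 0 1;0 0 0 0 -36 0 1;0 0 0 0 0 0 1"
}}

```text
time: 12.92
position: [0.6151, -0.3461, 0.316]
tool_rot: [-0.1, 0.701, 0.099, 0.699]
ft_force: [0.6, -0.6, -0.8]
grip_width: 0.0004
```

```bash
python3 st.py "[.557+.205*.284,-.143-.205*.959,.23]"
```

```text
12.9167 [ 0.6151 -0.3461  0.316 ] heading 0.2826268023918644 xaxis [-0.0033 -0.001  -1.    ] shift mm [85.9565  6.2364  2.1896] [ 0.5637 -0.5716 -0.8321] [-0.0018 -0.1294 -0.0186] 0.0003974725972631769
```

Call:
{"method": "play_rows", "body": {
  "rows": "0 0 0 30 0 0 1;0 0 0 36 0 0 1;0 0 0 20 0 0 1;0 0 0 0 0 0 1;0 0 0 0 10 0 1;0 0 0 0 10 0 1;0 0 0 0 9 0 1;0 0 0 0 9 0 1"
}}

```text
time: 13.58
position: [0.606, -0.3036, 0.2378]
tool_rot: [-0.104, 0.698, 0.099, 0.701]
ft_force: [1.2, -3.6, 2.5]
grip_width: 0.0005
```

Call:
{"method": "play_rows", "body": {
  "rows": "0 0 0 0 9 0 1;0 0 0 0 9 0 1;0 0 0 0 9 0 1;0 0 0 0 9 0 1;0 0 0 0 9 0 1"
}}

```text
time: 14.0
position: [0.5914, -0.2586, 0.2346]
tool_rot: [-0.101, 0.7, 0.102, 0.7]
ft_force: [0.5, -2.3, 1.5]
grip_width: 0.0007
```

```bash
python3 st.py "[.557+.1125*.284,-.143-.1125*.959,.23]"
```

```text
14.0 [ 0.5914 -0.2586  0.2346] heading 0.2881424323293037 xaxis [-0.0001  0.0003 -1.    ] shift mm [ 4.6512  8.0899 -0.1785] [ 0.5069 -2.2629  1.5409] [-0.3272 -0.2308 -0.0342] 0.0007376516656333076
```

Contact force is about 2 to 4 N, as expected for the hinge, and the lid is following. I continue around the arc.

Call:
{"method": "play_rows", "body": {
  "rows": "0 0 0 4 8 0 1;0 0 0 0 10 0 1;0 0 0 0.4 10 0 1;0 0 0 1.1 10 0 1;0 0 0 1.7 9.7 0 1;0 0 0 2.3 9.6 0 1;0 0 0 2.9 9.4 0 1;0 0 0 3.5 9.2 0 1"
}}

```text
time: 14.67
position: [0.5697, -0.186, 0.2183]
tool_rot: [-0.101, 0.7, 0.102, 0.7]
ft_force: [1.3, -2.5, 1.2]
grip_width: 0.0002
```

```bash
python3 st.py "[.557+.045*.284,-.143-.045*.959,.218]"
```

```text
14.6667 [ 0.5697 -0.186   0.2183] heading 0.28815879361754776 xaxis [-0.0006  0.0001 -1.    ] shift mm [ 0.3324 -0.1633  0.0261] [ 1.3352 -2.4991  1.1873] [-0.4377 -0.1537 -0.0051] 0.00022785635549185058
```

Call:
{"method": "play_rows", "body": {
  "rows": "0 0 0 4.1 9 0 1;0 0 0 4.6 8.7 0 1;0 0 0 5.2 8.4 0 1;0 0 0 5.7 8 0 1;0 0 0 6.2 7.7 0 1;0 0 0 6.7 7.3 0 1;0 0 0 7.1 6.8 0 1;0 0 0 7.5 6.4 0 1"
}}

```text
time: 15.33
position: [0.5523, -0.1265, 0.1708]
tool_rot: [-0.101, 0.7, 0.102, 0.7]
ft_force: [0.1, -1.2, 0.5]
grip_width: 0.0005
```

Call:
{"method": "play_rows", "body": {
  "rows": "0 0 0 7.9 5.9 0 1;0 0 0 8.3 5.3 0 1;0 0 0 8.6 4.8 0 1;0 0 0 8.5 4.3 0 1;0 0 0 6 2.4 0 1;0 0 0 4 1.5 0 1;0 0 0 3.5 1.2 0 1;0 0 0 0 0 0 1"
}}

```text
time: 16.0
position: [0.5447, -0.1024, 0.1239]
tool_rot: [-0.101, 0.7, 0.102, 0.699]
ft_force: [-0.5, -0.7, -0.7]
grip_width: 0.0005
```

```bash
python3 st.py "[.557-.05*.284,-.143+.05*.959,.083]"
```

```text
16.0 [ 0.5447 -0.1024  0.1239] heading 0.2880123103127966 xaxis [-0.0017  0.0009 -1.    ] shift mm [40.9272  7.5422  0.3403] [-0.5258 -0.6867 -0.7459] [ 0.0018 -0.1741 -0.0097] 0.0005104883155267195
```

Call:
{"method": "play_rows", "body": {
  "rows": "0 0 0 4 1.2 0 1;0 0 0 4 1.2 0 1;0 0 0 4 1.1 0 1;0 0 0 4 1 0 1;0 0 0 3.5 0.9 0 1;0 0 0 3.5 0.7 0 1;0 0 0 3 0.6 0 1;0 0 0 3 0.5 0 1"
}}

```text
time: 16.67
position: [0.5433, -0.096, 0.0954]
tool_rot: [-0.101, 0.7, 0.101, 0.7]
ft_force: [0.1, 0.7, 0.4]
grip_width: 0.0007
```

Call:
{"method": "play_rows", "body": {
  "rows": "0 0 0 2.5 0.3 0 1;0 0 0 2 0 0 1;0 0 0 1.5 0 0 1;0 0 0 1.5 0 0 1;0 0 0 1 0 0 1;0 0 0 0 0 0 1"
}}

```text
time: 17.17
position: [0.5429, -0.0956, 0.087]
tool_rot: [-0.101, 0.7, 0.102, 0.7]
ft_force: [0.3, -0.5, 0.5]
grip_width: 0.0005
```

Call:
{"method": "play_rows", "body": {
  "rows": "0 0 0 1 0 0 1;0 0 0 1 0 0 1;0 0 0 1 0 0 1;0 0 0 0.7 0 0 1;0 0 0 0.7 0 0 1;0 0 0 0.5 0 0 1;0 0 0 0 0 0 1"
}}

```text
time: 17.75
position: [0.5431, -0.0957, 0.0833]
tool_rot: [-0.102, 0.7, 0.101, 0.7]
ft_force: [-2.1, 1.5, 7.7]
grip_width: 0.0005
```

Call:
{"method": "play_rows", "body": {
  "rows": "0 0 0 0.6 0 0 1;0 0 0 0 0 0 1;0 0 0 -5 0 0 1;0 0 0 -25 0 0 1;0 0 0 -40 0 0 1;0 0 0 -40 0 0 1;0 0 0 -40 0 0 1;0 0 0 -40 0 0 1"
}}

```text
time: 18.42
position: [0.5428, -0.0957, 0.2735]
tool_rot: [-0.102, 0.7, 0.101, 0.7]
ft_force: [1.1, -0.7, -0.5]
grip_width: 0.0006
```

Call:
{"method": "play_rows", "body": {
  "rows": "0 0 0 0 36 0 1;0 0 0 0 36 0 1;0 0 0 0 36 0 1;0 0 0 0 36 0 1;0 0 0 0 36 0 1;0 0 0 0 36 0 1;0 0 0 0 0 0 1;0 0 0 0 0 0 1"
}}

```text
time: 19.08
position: [0.4811, 0.1129, 0.2718]
tool_rot: [-0.103, 0.7, 0.103, 0.7]
ft_force: [0.1, -0.8, 0.7]
grip_width: 0.0011
```

Run:
```python
from h import *
a=imaging.camera("side");b=imaging.camera("top");cv2.imwrite("pics/side5.png",a);cv2.imwrite("pics/top5.png",b)
f=lambda im,x,y,w,h,s:cv2.resize(im[y:y+h,x:x+w],None,fx=s,fy=s,interpolation=cv2.INTER_CUBIC)
cv2.imwrite("pics/crop6.png",np.hstack([f(a,310,160,110,110,3.6),f(b,325,115,110,110,3.6)]))
x=[.557,-.143];c,s=np.cos(.288),np.sin(.288)
L=np.array([(sx*.11,sy*.095,.083) for sx,sy in((1,1),(1,-1),(-1,-1),(-1,1))]);P=L.copy();P[:,:2]=L[:,:2]@np.array([[c,s],[-s,c]])+x
print(((proj("side",P)-[310,160])*3.6).round().tolist(),((proj("top",P)-[325,115])*3.6+[396,0]).round().tolist())
o=readout.get_obs();print(o["time"],o["position"],o["ft_force"])
```

```text
[[169.0, 120.0], [337.0, 208.0], [153.0, 320.0], [-14.0, 215.0]] [[412.0, 167.0], [593.0, 113.0], [667.0, 319.0], [483.0, 378.0]]
19.1833 [0.48226159 0.11100959 0.27183684] [ 0.62895214 -0.23138175 -0.24971216]
```

View pics/crop6.png

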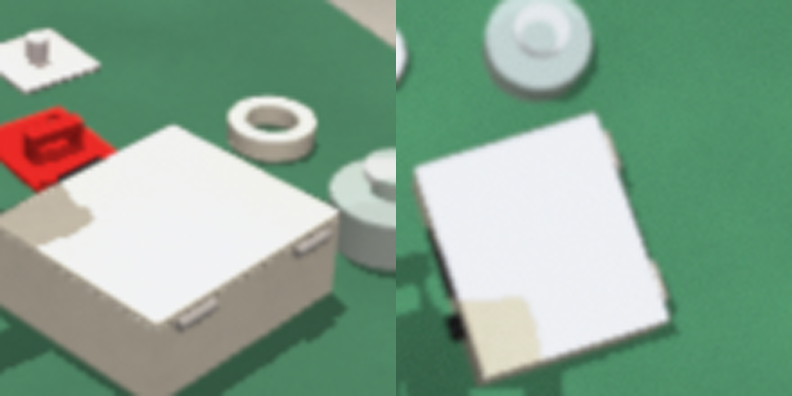

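View pics/top5.png

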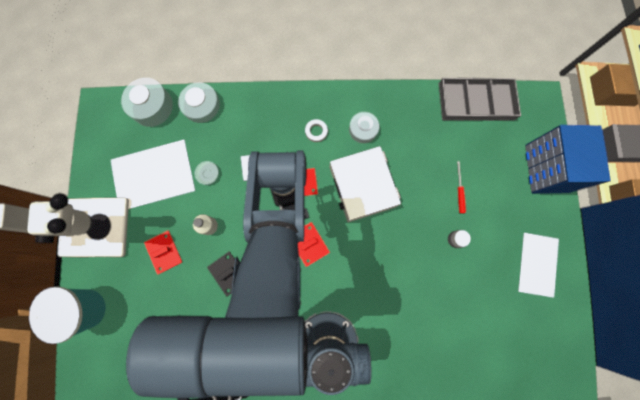

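The lid lies flat: its corners are within about 5 crop px of the predicted closed corners in the side and top views. The bystanders in view are where they were, and the robot touches nothing. I hand in.

```bash
python3 -c "
from rig import robot;print(robot.hand_in())"
```

```text
the job is handed in; nothing more can be done
None
```

The cover plate is seated on both pins and the lid is closed. I handed the job in at about 19 s of the 64 s allowed; `hand_in` reported no verdict.

- **Cover:** The plate met the rails at the height expected for full seating (TCP at 46.5 mm) with about 10 N of contact force. After release, the side view showed it flat, with a pin visible through its hole.
- **Lid:** I pushed it round its arc with about 1–4 N. It stopped at 83.3 mm against the expected 83 mm, with about 8 N at the last reading before a final 0.6 mm press. Its corners in both views match the closed position to about 1–2 px.
- **Bystanders:** Those visible in the last top view had not moved. The arm partly hid the blank, a red plate and the black plate there, though the blank and that red plate showed undisturbed in the side view.
- **Disagreement:** The side camera's reading of the box position in y differed from the top camera's by about 5 mm. I used the top camera, and the plate went onto the pins with about 2 N of sideways force.

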